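# Back the bench winch off by one notch

### The arm

A 7-joint arm with a two-finger parallel gripper is mounted at the origin on the work surface. World frame = base frame: x ahead of the robot, y to its left, z up, the work surface at z = 0. Lengths are in m, angles in rad, forces in N, time in s.
With the tool pointing down it reaches from about 0.4 to 0.85 m from the base axis. Payload 4.4 kg.
Tool frame: the origin (TCP) lies on the centre line of the jaws, within the pads' length; the fingertips stand ahead of it and the grasp point (between the pads) lies 11 mm behind it (bot.tips_ahead is the z of the fingertips in the tool frame, in m); z points along the fingers, y is the line along which they close (so a half turn about z gives the same grasp; the last joint's range is limited). The gripper opens to 94 mm and grips with 3 to 60 N. Pads are 16 mm wide; open, the fingers measure 119 mm over their backs; the gripper's body (75 mm by 177 mm) begins 78 mm behind the grasp point.
Start: joints at [-1.182, 0.628, 0.038, 1.517, -0.027, 0.996, -0.02], TCP at [0.286, 0.584, 0.213] pointing down, gripper open.
Joint ranges: [-3.06, 3.06], [-0.37, 2.12], [-1.25, 1.32], [0.18, 2.47], [-1.1, 4.24], [0.23, 1.98], [-2.94, 2.94]. Speed limits (rad/s): [2.57, 2.57, 3.14, 3.14, 3.14, 3.14, 3.14].

### API

Orientations are given as a rotation vector (axis times angle).
In Python, from workcell import bot gives the robot as it stands. Calls block until the motion is done:
- bot.move_to(position, orientation): joint-space move of the TCP to a pose.
- bot.move_l(position, vel=0.15, orientation=None): straight line of the TCP; orientation=None keeps the orientation; vel is the mean speed in m/s.
- bot.move_j(angles): joint-space move.
- bot.open() and bot.close_gripper(effort=None): open the fingers fully, or close them until they stop; effort is the grip in N (None keeps the last).
- bot.wait(seconds).
- bot.solve_ik(position, orientation): joint angles nearest the present ones, or None.
- bot.capture(name): name is "scene" or "top"; returns a dict with "frame" (420x560x3 uint8, red, green, blue), "z_map" (420x560 float32, m along the optical axis (not along the pixel's ray), 0 where there is no reading), "intrinsics" (3x3 intrinsics, pixels), "extrinsics" (4x4, takes a point from camera to world coordinates). Camera axes: x right, y up, looking along -z (the intrinsics and any distortion apply to the point x, -y, -z); pixel columns grow to the right and rows downward; lengths in m; the calibration is good to about 2 mm. A picture is of the moment at which its call begins.
A pose or a line that the arm cannot do raises bot.PlanningError and nothing moves.
- bot.finish_job(): hands the job in; it is judged then, once.
Readings, each from a call of its own:
- bot.read_t(): time.
- bot.read_qpos(): joint angles.
- bot.read_joint_vel(): joint speeds.
- bot.read_joint_efforts(): joint torques, N m.
- bot.read_tool_pos(): TCP position.
- bot.read_eef_rot(): TCP orientation.
- bot.read_contact_force(): force on the tool from outside, world axes, zero at the start.
- bot.read_moment(): the same for the moment, N m.
- bot.read_finger_gap(): opening from 0.0 (shut) to 1.0 (fully open).
- bot.read_gripper_force(): force on a finger pad.
Only numpy, scipy, OpenCV 4.12 (cv2) and the standard library are available. Lean on these libraries where they do the work, as an engineer would, in place of code of your own. Each camera call takes 0.05 s, during which the arm holds its last target. There are 200 camera calls.

### The job

The hand winch on the green mat has been wound one notch too far. Using only the fingertips and gripping nothing, push its thumb bar over to lift the pawl clear of the ratchet wheel, push the wheel backward by exactly one notch by one of its pins (its top goes towards the pawl's post), then push the pawl back down so that it is fully seated in the next gap between the teeth. Push gently, and leave the bottles, tools and small parts around it where they are.

Things in the scene. Friction and masses are not known exactly. Their poses are not given: they have to be found in the camera images.
- winch: Grey steel hand winch with an empty drum, bolted down. Origin: on the table under the wheel's centre. Its x is level in the plane of the wheel, towards the pawl's post; y is level along the axle, towards the free side where the wheel's push pins stick out; z up. Base plate x -80 to 125, y -75 to 60, 12 mm thick. An upright side plate, 124 mm high, at y -19 to -13 mm, behind wheel and pawl.
- axle (a point): Centre of the ratchet wheel, 85 mm above the table. Wheel: steel, 12 mm thick (winch y -6 to 6 mm), 124 mm over the teeth, 100 mm at their roots, 10 saw teeth (one notch = 36 degrees = 0.628 rad). Five round steel push pins, 12 mm in diameter, stand out of its face along the winch's y (from 6 to 51 mm), 72 degrees apart on a 48 mm radius.
- top_pin (a point): Midpoint (winch y 28 mm) of the push pin near the top of the wheel at the start, 48 mm from the axle: at wheel 0 it is 18 degrees before the top, on the side away from the pawl (15 mm on the winch's -x side of the axle, 131 mm above the table); after one notch back, as far beyond the top. On its -x side 60 mm are free above 110 mm height.
- wheel (a joint): Angle of the ratchet wheel, rad. It grows as the wheel turns backward (top moving towards the winch's +x, the pawl's post); near 0 at the start (-0.08 to 0.05), 0.628 is one notch back with the pawl in the middle of the gap's play, which is about 0.1 rad to either side. With the pawl down it cannot turn further back. Stiff: the wheel stays where it is left (about 5 N at a pin moves it).
- pawl_pivot (a point): Axis of the pawl's pivot (along the winch's y), 100 mm on the winch's +x side of the axle, 108 mm high. The pawl's dark steel arm, 75 mm long, runs from here up and back over the wheel; its nose drops between two teeth. The arm's far end is 35 mm to +x of the axle and 153 mm high when down, and swings up with the pawl (at 0.6: 32 mm on the -x side of the pivot, 185 mm high).
- thumb_bar (a point): Centre of the pawl's thumb bar: level, round, along the winch's y, 12 mm in diameter, 44 mm long (y -22 to 22), on a thin upright stalk 80 mm from the pivot; the winch's highest part. Pawl down: 27 mm on the wheel's side of the pivot, 183 mm high. Pushing it to the winch's +x lifts the nose (at pawl 0.6 it is 20 mm beyond the pivot), to -x lowers it. Reach 5 to 20 mm below its centre.
- pawl (a joint): Angle of the pawl, rad: 0 fully seated between two teeth, nose clear of the teeth above 0.25, stop at 0.9. A stiff pivot: it stays where it is left (about 2 N at the thumb bar moves it). It cannot seat (stays at 0.08 or more) when a tooth stands under its nose.
- magnifier_stand: Helping-hands stand with a magnifier, fixed to the table, 200 mm high, about 150 mm wide; origin under its base. Not part of the job.
- oil_bottle: Loose small yellow bottle, 36 mm in diameter, 85 mm high, beside the winch on its -x side; origin at its underside. To be left alone.
- screw_jar: Loose small glass jar, 48 mm in diameter, 50 mm high, beyond the pawl's post; origin at its underside. To be left alone.
- bush: Loose brass bush, 22 mm in diameter, 14 mm high, on the winch's base plate below the wheel's pins; origin at its underside. To be left alone.
- screwdriver: Loose screwdriver lying on the table between the robot and the stand. To be left alone.
- wrench: Loose wrench lying beyond the stand. To be left alone.
- bearing: Loose steel ball-bearing ring, 36 mm in diameter, 12 mm high, beside the stand; origin at its underside. To be left alone.

How it is judged:
By the outcome, as a careful person would: the job done as asked, in the order asked, and still so for the second after the job is handed in, with the robot touching nothing.
It also fails if it takes over 54 s, if anything falls off the work surface, if the arm or the gripper's body presses on something with over 40 N, if the wrist force passes 120 N, or if a joint passes its speed limit or range.

## Working session

There is one attempt and no reset: what is moved stays moved. The work goes in short steps, each a Python script; the robot and the scene stay as the last script left them, time stands still between calls to the robot, and variables do not carry over. Pictures are saved under pics/ and viewed, at most 10 in all, crops included, and the job is handed in when it is done.

```bash
mkdir -p pics; ls; python3 - <<'E'
from workcell import bot
import cv2,numpy as np
for n in("scene","top"):
    c=bot.capture(n);cv2.imwrite(f"pics/{n}0.png",c["frame"][:,:,::-1]);np.savez(f"{n}0.npz",**c)
    print(c["intrinsics"],c["extrinsics"],(c["z_map"]>0).mean(), c.keys())
print(bot.read_t(),bot.tips_ahead,bot.read_eef_rot(),bot.read_tool_pos(),bot.read_finger_gap())
E
```

```text
pics
[[442.96846292   0.         278.76111711]
 [  0.         442.96846292 209.9050484 ]
 [  0.           0.           1.        ]] [[-0.32696868 -0.72172709  0.61008318  1.12998271]
 [ 0.94495833 -0.24145442  0.22080199  0.20752678]
 [-0.0120515   0.64869852  0.76095006  0.87516143]
 [ 0.          0.          0.          1.        ]] 0.995969387755102 dict_keys(['frame', 'z_map', 'intrinsics', 'extrinsics'])
[[383.72787126   0.         276.24664298]
 [  0.         383.72787126 216.59999098]
 [  0.           0.           1.        ]] [[ 0.05814202  0.97045942 -0.23415383  0.38471062]
 [-0.99829009  0.0579366  -0.0077619  -0.02293986]
 [ 0.00603347  0.23420475  0.97216857  0.87775051]
 [ 0.          0.          0.          1.        ]] 0.9959906462585034 dict_keys(['frame', 'z_map', 'intrinsics', 'extrinsics'])
0.1 0.008 [-7.08134053e-01 -3.06035397e+00  2.50412856e-03] [0.28523508 0.58344714 0.21268394] 1.0001615588251571
```

View pics/scene0.png

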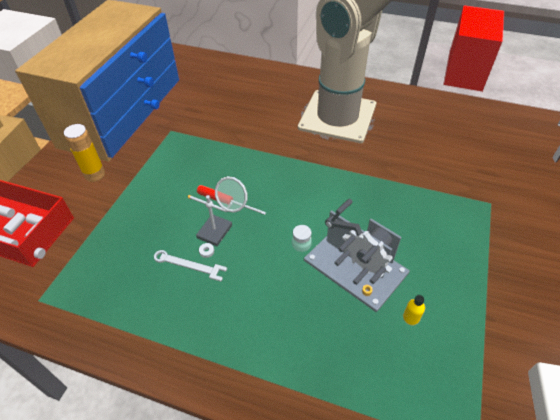

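View pics/top0.png

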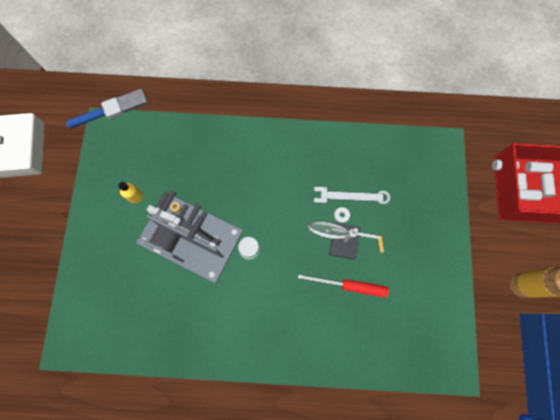

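```bash
cat > h.py <<'E'
import numpy as np,cv2
def cloud(c):
    K=c["intrinsics"];z=c["z_map"];v,u=np.mgrid[:420,:560]
    p=np.stack([(u-K[0,2])/K[0,0]*z,-(v-K[1,2])/K[1,1]*z,-z],-1)
    E=c["extrinsics"];p=p@E[:3,:3].T+E[:3,3];p[z==0]=np.nan
    return p
E
python3 - <<'E'
from h import *
for n in("scene","top"):
    c=np.load(n+"0.npz");p=cloud(c);f=c["frame"].astype(int)
    roi=np.zeros((420,560),bool)
    if n=="top": roi[180:290,130:250]=1
    else: roi[195:310,298:412]=1
    sat=f.max(-1)-f.min(-1)
    m=roi&(sat<40)&(abs(p[...,2]-.012)<.008)
    # largest component
    k,l,s,_=cv2.connectedComponentsWithStats(cv2.morphologyEx(m.astype(np.uint8),cv2.MORPH_CLOSE,np.ones((3,3))))
    print(n,s[:,4][:6]); 
    q=p[m&(l==1+s[1:,4].argmax())]
    print(np.median(q,0),len(q));r=cv2.minAreaRect((q[:,:2]*1000).astype(np.float32));print(r,cv2.boxPoints(r))
    t=roi&(p[...,2]>.165)&(p[...,2]<.3);print("tall",np.round(p[t],3)[:40],np.argwhere(t)[:3])
    f2=c["frame"][:,:,::-1]
    v0,v1,u0,u1=(180,290,110,260) if n=="top" else (190,330,290,440)
    cv2.imwrite(f"pics/{n}crop.png",cv2.resize(f2[v0:v1,u0:u1],None,fx=5 if n=="top" else 4.2,fy=5 if n=="top" else 4.2,interpolation=cv2.INTER_CUBIC))
E
```

```text
scene [232494   2703      3]
[0.56165234 0.18002194 0.01157264] 2674
((537.4654541015625, 178.47756958007812), (206.9027557373047, 134.98577880859375), 68.09300231933594) [[436.24838  107.67802 ]
 [561.4869    57.314674]
 [638.6825   249.27713 ]
 [513.44403  299.64047 ]]
tall [[0.503 0.134 0.188]
 [0.501 0.136 0.187]
 [0.506 0.133 0.188]
 [0.504 0.135 0.187]
 [0.505 0.137 0.188]
 [0.504 0.139 0.188]
 [0.506 0.141 0.191]
 [0.509 0.131 0.187]
 [0.51  0.134 0.189]
 [0.509 0.136 0.189]
 [0.508 0.137 0.188]
 [0.507 0.139 0.189]
 [0.504 0.141 0.186]
 [0.511 0.13  0.186]
 [0.51  0.132 0.185]
 [0.512 0.134 0.189]
 [0.51  0.136 0.187]
 [0.51  0.138 0.188]
 [0.509 0.14  0.187]
 [0.507 0.142 0.186]
 [0.517 0.129 0.189]
 [0.517 0.131 0.189]
 [0.515 0.133 0.188]
 [0.516 0.135 0.19 ]
 [0.512 0.137 0.187]
 [0.512 0.139 0.188]
 [0.509 0.14  0.185]
 [0.509 0.142 0.185]
 [0.519 0.128 0.188]
 [0.52  0.13  0.189]
 [0.518 0.132 0.188]
 [0.517 0.133 0.188]
 [0.517 0.135 0.188]
 [0.514 0.137 0.186]
 [0.514 0.139 0.186]
 [0.511 0.141 0.184]
 [0.523 0.126 0.188]
 [0.523 0.128 0.189]
 [0.522 0.13  0.188]
 [0.
[... 514 characters left out ...]
2 0.119 0.188]
 [0.54  0.129 0.186]
 [0.54  0.127 0.188]
 [0.539 0.124 0.19 ]
 [0.54  0.123 0.187]
 [0.54  0.121 0.19 ]
 [0.54  0.12  0.186]
 [0.54  0.117 0.188]
 [0.538 0.128 0.187]
 [0.538 0.127 0.187]
 [0.538 0.125 0.187]
 [0.538 0.122 0.19 ]
 [0.538 0.12  0.19 ]
 [0.538 0.119 0.188]
 [0.539 0.118 0.185]
 [0.536 0.13  0.186]
 [0.536 0.128 0.188]
 [0.535 0.126 0.19 ]
 [0.536 0.124 0.187]
 [0.536 0.122 0.188]
 [0.536 0.121 0.188]
 [0.537 0.119 0.186]
 [0.534 0.132 0.187]
 [0.534 0.13  0.188]
 [0.534 0.128 0.189]
 [0.534 0.126 0.188]
 [0.534 0.124 0.188]
 [0.534 0.122 0.188]
 [0.535 0.121 0.186]
 [0.536 0.12  0.182]
 [0.532 0.131 0.188]
 [0.532 0.129 0.189]] [[216 198]
 [216 199]
 [216 200]]
```

View pics/topcrop.png

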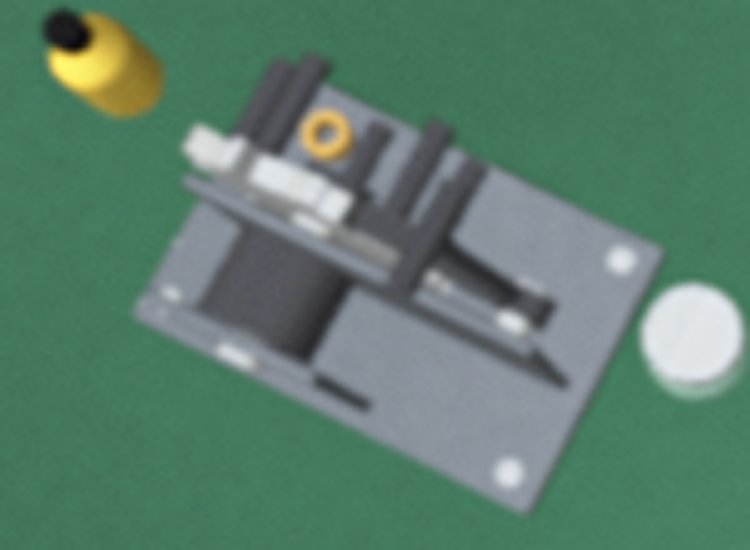

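View pics/scenecrop.png

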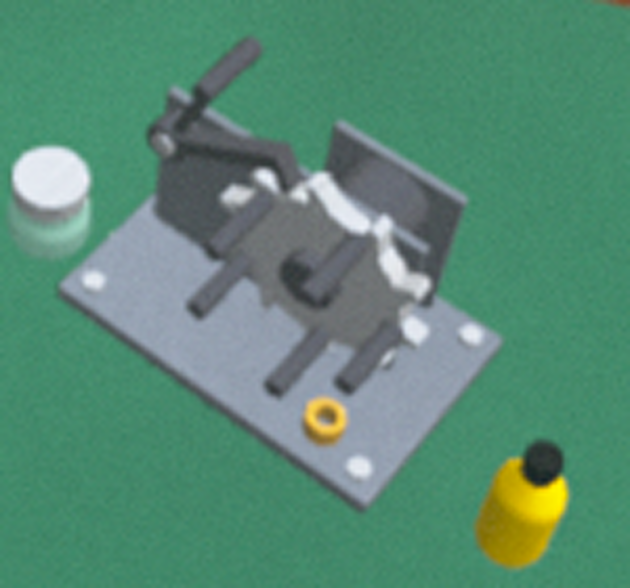

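```bash
cat >> h.py <<'E'
from workcell import bot
ex=np.array([-.380,-.925]);ex/=np.linalg.norm(ex);ey=np.array([-ex[1],ex[0]])
O=np.array([.5366,.1785])-.0225*ex+.0075*ey
a=(np.degrees(np.arctan2(ex[1],ex[0]))+90)/2+90
ROT=np.pi*np.array([np.cos(np.radians(a)),np.sin(np.radians(a)),0])
def W(x,y,ztip): # winch mm, fingertip height -> world TCP
    p=O+x/1e3*ex+y/1e3*ey; return [p[0],p[1],ztip/1e3+.008]
def where():
    p=np.array(bot.read_tool_pos());d=p[:2]-O
    return np.round([d@ex*1e3,d@ey*1e3,(p[2]-.008)*1e3],1)
def force():
    f=np.array(bot.read_contact_force());return np.round([f[:2]@ex,f[:2]@ey,f[2]],2)
E
python3 - <<'E'
from h import *
print(a,O)
bot.close_gripper(10);print(bot.read_t())
bot.move_to(W(30,17,290),ROT);print(bot.read_t(),where(),force())
bot.move_l(W(42,17,230),.15);bot.move_l(W(42,17,170),.1)
print(bot.read_t(),where(),force(),bot.read_finger_gap())
f0=force()
for x in np.arange(44,62,1.5):
    bot.move_l(W(x,17,170),.03);f=force()
    print(x,where(),f,round(bot.read_t(),2))
    if abs(f-f0)[0]>.8:break
E
```

```text
78.83330578111833 [0.55208731 0.19646228]
1.5167
3.3583 [ 28.7  16.  289.7] [-0.54 -0.29 -0.66]
4.6667 [ 41.6  17.5 170.6] [0.43 0.1  0.68] 0.008386874556340835
44.0 [ 44.   17.3 170.6] [ 0.35 -0.06  0.31] 4.92
45.5 [ 45.6  17.  170.1] [-0.54  0.62  0.3 ] 5.17
```

```bash
cat >> h.py <<'E'
def favg(n=6):
    r=[]
    for _ in range(n): r.append(force());bot.wait(.01)
    return np.round(np.mean(r,0),2)
E
python3 - <<'E'
from h import *
print(favg())
for x in np.arange(47,64,1.5):
    bot.move_l(W(x,17,170),.03);f=favg()
    print(x,where(),f,round(bot.read_t(),2))
    if f[0]<-1.2:break
E
```

```text
[ 0.22  0.14 -0.02]
47.0 [ 47.1  17.  170. ] [-0.22  0.15  0.11] 5.52
48.5 [ 48.6  17.  170. ] [-0.19 -0.23 -0.25] 5.82
50.0 [ 50.1  17.  170. ] [ 0.09  0.35 -0.24] 6.12
51.5 [ 51.6  17.  170. ] [-0.08  0.38 -0.03] 6.42
53.0 [ 53.1  17.  170. ] [-0.2  -0.08  0.26] 6.72
54.5 [ 54.6  17.  170. ] [ 0.07 -0.21  0.1 ] 7.02
56.0 [ 55.4  17.  170.2] [-2.03 -0.4   0.74] 7.32
```

```bash
python3 - <<'E'
from h import *
for x in (66,78,90,100,109):
    bot.move_l(W(x,17,170),.05);print(x,where(),favg(3),round(bot.read_t(),2))
bot.move_l(W(90,17,170),.1)
bot.move_l(W(60,34,250),.15)
bot.move_l(W(-45,36,230),.2)
bot.wait(.1);print(where(),favg(),bot.read_t())
c=bot.capture("scene");p=cloud(c)
cv2.imwrite("pics/s2.png",cv2.resize(c["frame"][170:330,270:440,::-1],None,fx=3.7,fy=3.7,interpolation=cv2.INTER_CUBIC))
E
```

```text
66 [ 67.4  17.1 169.9] [-0.47  0.14  0.06] 7.69
78 [ 79.3  16.8 169.8] [ 0.19 -0.01 -0.12] 8.11
90 [ 90.9  17.  169.9] [ 0.18 -0.31  0.22] 8.53
100 [100.8  17.  170. ] [-0.6  -0.07 -0.27] 8.9
109 [109.8  17.  170. ] [0.18 0.12 0.44] 9.26
[-43.   36.8 230.2] [ 0.16  0.09 -0.18] 11.1667
```

View pics/s2.png

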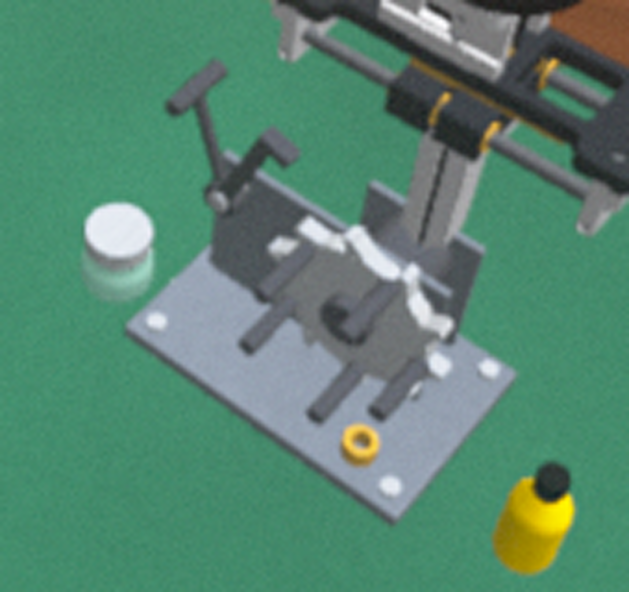

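```bash
python3 - <<'E'
from h import *
bot.move_l(W(-43,36,118),.15);bot.wait(.1);print(where(),favg())
for x in np.arange(-41,-24,2):
    bot.move_l(W(x,36,118),.04);f=favg();print(x,where(),f)
    if f[0]<-1.5:break
for x in (-26,-18,-11,-7):
    if x>where()[0]: bot.move_l(W(x,36,118),.03);print(x,where(),favg(4),round(bot.read_t(),2))
for x in (-5.5,-4.5,-3.7):
    bot.move_l(W(x,36,118),.015);bot.wait(.1);print(x,where(),favg(4),round(bot.read_t(),2))
E
```

```text
[-43.7  36.7 119.3] [0.21 0.16 0.24]
-41 [-40.9  36.1 118.3] [-0.08  0.51  0.06]
-39 [-38.9  36.  118. ] [ 0.05 -0.07  0.09]
-37 [-36.9  36.  118. ] [-0.02 -0.15  0.52]
-35 [-35.6  35.9 118.1] [-2.14 -0.39 -0.72]
-26 [-30.   36.6 119.9] [-6.18 -0.87  4.96] 13.95
-18 [-21.1  37.2 119.8] [-5.59  0.01  4.35] 14.4
-11 [-12.8  37.  119.2] [-5.06  1.44  3.76] 14.82
-7 [ -7.3  36.4 118.2] [-4.1   1.22  2.91] 15.13
-5.5 [ -5.5  36.3 117.9] [-4.02  2.09  1.81] 15.52
-4.5 [ -4.5  36.3 117.8] [-4.62  2.66  1.16] 15.9
-3.7 [ -3.7  36.3 117.7] [-4.81  2.3   0.2 ] 16.28
```

```bash
python3 - <<'E'
from h import *
bot.move_l(W(-20,36,118),.1);bot.move_l(W(-20,36,240),.2)
bot.move_l(W(158,17,240),.25);bot.wait(.1)
c=bot.capture("scene")
cv2.imwrite("pics/s3.png",cv2.resize(c["frame"][170:330,270:440,::-1],None,fx=3.7,fy=3.7,interpolation=cv2.INTER_CUBIC))
bot.move_l(W(158,17,170),.15)
for x in (147,136,125,114,106,101):
    bot.move_l(W(x,17,170),.05);f=favg(3);print(x,where(),f,round(bot.read_t(),2))
    if f[0]>7:break
for x in np.arange(99,86,-1):
    bot.move_l(W(x,17,170),.03);f=favg(4);print(x,where(),f,round(bot.read_t(),2))
    if f[0]>6:break
E
```

```text
147 [146.4  17.1 170.4] [-0.43 -0.22  0.31] 19.38
136 [135.3  16.9 169.9] [ 0.13  0.11 -0.25] 19.77
125 [124.3  16.8 169.9] [-0.33  0.07 -0.27] 20.17
114 [113.4  16.9 169.9] [ 0.16  0.32 -0.4 ] 20.56
106 [105.5  16.9 170. ] [0.08 0.24 0.18] 20.89
101 [100.6  17.  170. ] [-0.03 -0.1  -0.19] 21.17
99 [ 98.9  17.  170. ] [ 0.27 -0.05  0.04] 21.45
98 [ 98.2  17.  169.9] [ 0.87  0.62 -1.35] 21.73
97 [ 97.1  16.9 169.9] [ 1.68  0.03 -0.9 ] 22.02
96 [ 95.8  16.9 170. ] [ 1.26  0.09 -1.03] 22.3
95 [ 94.8  17.  170. ] [ 1.14 -0.14 -1.25] 22.58
94 [ 93.9  17.  170. ] [ 0.8  -0.05 -1.12] 22.87
93 [ 92.9  17.  170. ] [ 1.37 -0.38 -0.59] 23.15
92 [ 91.9  17.  170. ] [ 0.91  0.15 -0.36] 23.43
91 [ 91.3  17.  170. ] [ 2.63 -0.11 -0.63] 23.72
90 [ 91.1  17.  169.9] [4.89 0.11 0.88] 24.0
89 [ 91.   17.  169.9] [ 6.54 -0.23  1.33] 24.28
```

View pics/s3.png

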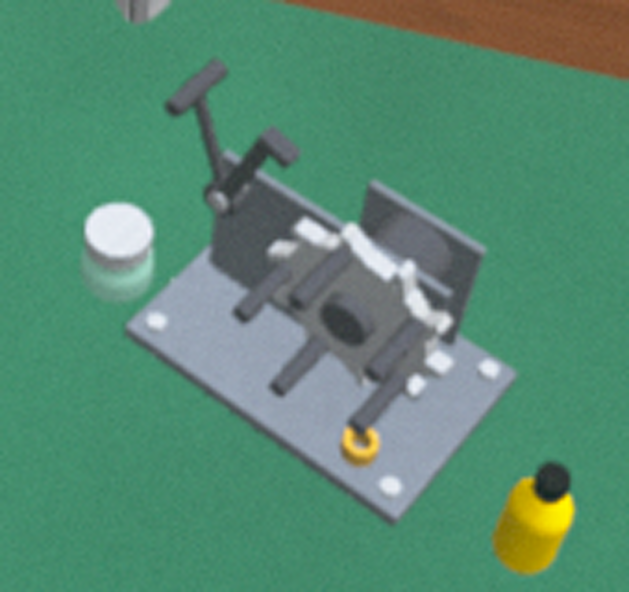

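```bash
python3 - <<'E'
from h import *
bot.move_l(W(110,17,170),.08);bot.move_l(W(130,17,250),.15);bot.move_l(W(200,-60,290),.25);bot.wait(.3)
print(where(),favg(),bot.read_t())
c=bot.capture("scene")
cv2.imwrite("pics/s4.png",cv2.resize(c["frame"][170:330,270:440,::-1],None,fx=3.7,fy=3.7,interpolation=cv2.INTER_CUBIC))
p=cloud(bot.capture("top"));m=(p[...,2]>.17)&(p[...,2]<.2)
d=p[m][:,:2]-O;x,y=d@ex*1e3,d@ey*1e3;k=(abs(x-85)<50)&(abs(y)<25)
print("bar x,y,z",np.median(x[k]),np.median(y[k]),p[m][k][:,2].max(),k.sum())
E
```

```text
[199.5 -59.6 289.4] [0.03 0.08 0.51] 26.3417
  return _methods._mean(a, axis=axis, dtype=dtype,
  ret = ret.dtype.type(ret / rcount)
Traceback (most recent call last):
ValueError: zero-size array to reduction operation maximum which has no identity
```

View pics/s4.png

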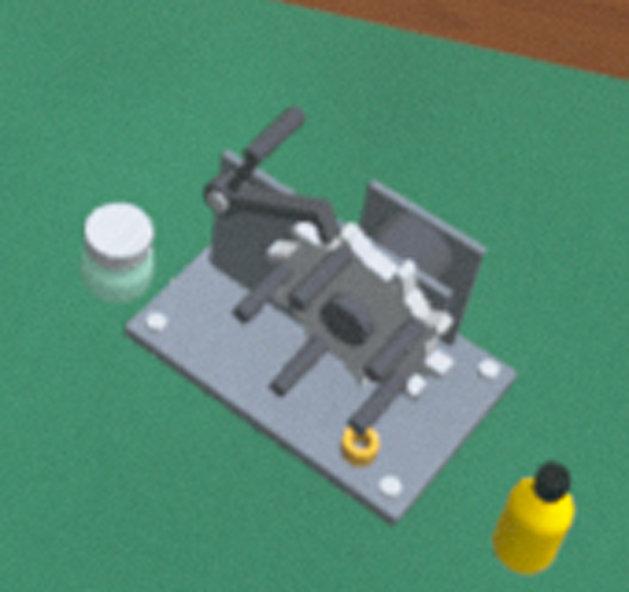

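```bash
python3 - <<'E'
from h import *
for c in (np.load("scene0.npz"),bot.capture("scene")):
    p=cloud(c)[190:240,320:380].reshape(-1,3);p=p[(p[:,2]>.175)&(p[:,2]<.2)]
    d=p[:,:2]-O;print("bar",np.round([np.median(d@ex)*1e3,np.median(d@ey)*1e3,np.median(p[:,2])*1e3],1),len(p))
bot.finish_job()
E
```

```text
bar [ 71.    2.1 187. ] 115
bar [ 70.7   1.2 187.1] 115
the job is handed in; nothing more can be done
```

The winch is backed off one notch and the job is handed in at about 26 s. The wheel is at about 0.62 rad by fingertip position, against 0.628 for a full notch. The pawl hit its hard stop at the seated position, with the thumb bar within 1 mm of where it started. The bottle, jar and bush by the winch look undisturbed; the items by the stand, which the arm never went near, were not re-checked.

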